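# Put the coat paints away in order

### The arm

A 7-joint arm with a two-finger parallel gripper is mounted at the origin on the work surface. World frame = base frame: x ahead of the robot, y to its left, z up, the work surface at z = 0. Lengths are in mm, angles in rad, forces in N, time in s.
With the tool pointing down it reaches from about 425 to 875 mm from the base axis. Payload 8.4 kg.
Tool frame: the origin (TCP) lies at the very end of the fingers, on their centre line; the grasp point (between the pads) lies 19 mm behind it; z points along the fingers, y is the line along which they close (so a half turn about z gives the same grasp; the last joint's range is limited). The gripper opens to 85 mm and grips with 20 to 120 N. Pads are 22 mm wide; open, the fingers measure 114 mm over their backs; the gripper's body (76 mm by 85 mm) begins 54 mm behind the grasp point. The pads swing forward as they close: fully open they stand 13 mm farther back than shut.
Start: joints at [1.073, 0.333, 0.04, 1.465, -0.013, 1.343, -0.059], TCP at [252.379, -598.973, 231.308] pointing down, gripper open.
Joint ranges: [-2.58, 2.58], [-0.38, 2.09], [-1.3, 1.39], [0.25, 2.4], [-1.5, 4.64], [0.08, 2.09], [-2.65, 2.65]. Speed limits (rad/s): [2.22, 2.22, 2.79, 2.79, 3.14, 3.14, 3.14].

### API

Orientations are given as a 3x3 rotation matrix whose columns are the frame's x, y, z axes.
In Python, from station import arm gives the robot as it stands.
- The arm moves only by the tool step_arm, never from a script. Its argument "commands" is a list of rows, each a list of 2 entries, a list of its own where there are three numbers: the shift along the tool's x, y, z in mm, then the turn about the tool's z in rad. In form: [[[tx, ty, tz], spin], ...]. A call has 1 to 5 rows; each row is the pose to reach, as a shift and turn from the pose commanded when the call began, along the tool's axes at that moment; what a row does not reach only later rows make up. A row lasts 1/8 s, in which the tool goes at most 62.5 mm and 10.7 degrees, less where a joint would pass 70% of its speed; a pose out of reach is approached as far as the arm can. A call with a gripper value outside its range is refused whole. "claw" is the finger opening in mm, from 0 to 85.4, set as the call begins (left out, the last holds). The fingers move at their own pace and stop on an object; the grip force is fixed at half the most. Time passes only in rows, so rows that repeat a pose let the fingers close. It gives the time, the measured TCP pose, the force, the opening and the grip force at its end, in the units of the state.
- arm.sense(): the state, without advancing time (a new reading comes with each control period).
- arm.grab_frame(name): name is "scene" or "side" or "wrist"; returns the picture (420x560x3 uint8, red, green, blue); there is no depth.
- arm.get_calibration(name): a dict with "fovy" (degrees; the focal length in pixels is half the picture's height over the tangent of half this angle, whatever the lens; pixels are square), "cx", "cy" (the principal point, pixels), "world_from_camera" (4x4, takes a point from camera to world coordinates); the wrist camera has in their place "tool_from_camera" (4x4, takes a point from camera to tool coordinates, whose origin is the TCP and whose axes are the flange's). Camera axes: x right, y down, z forward; pixel columns grow to the right and rows downward; lengths in mm; the calibration is good to about 2 mm. The wrist camera is an equidistant fisheye: a pixel r from the principal point sees the ray r / f radians off the axis. A picture is of the moment at which its call begins: read the wrist's pose just before it. get_calibration takes no time and is no camera call.
- arm.sign_off(): hands the job in; it is judged then, once.
Trained networks look in the newest picture that a camera, given by its name, has taken for a name from the list of things; names that differ only in an ending like _2 or _b are one class to them, and where a whole thing is asked for, a point or a joint stands for the part that bears it (a point fixed in the world has none). Each returns a list of dicts, best first, with "conf" (0 to 1); they miss things now and then, are a little off and sometimes report something else, mostly with a low value. They report only what shows in the picture. A call takes as long as a camera call.
- arm.outline_of(camera, label): "pixels" (420x560 bool, what is visible of it).
- arm.pinpoint(camera, label): "point" ([x, y, z] in mm, in the coordinates of the camera as it stood for that picture, good to about 4 mm: a listed point, or the origin of a listed thing).
The state is a dict: "clock": time; "joint_pos": joint angles; "qd": joint speeds; "joint_efforts": joint torques, N m; "ee_pos": TCP position; "tool_rot": TCP orientation; "ft_force": force on the tool from outside, world axes, zero at the start; "ft_torque": the same for the moment, N m; "finger_gap": finger opening in mm; "gripper_force": force on a finger pad.
Only numpy, scipy, OpenCV 4.12 (cv2) and the standard library are available. Lean on these libraries where they do the work, as an engineer would, in place of code of your own. Each camera call takes 0.05 s, during which the arm holds its last target. There are 200 camera calls.

### The job

Put the four paint bottles from the wooden stand into the four compartments of the grey caddy, one in each, keeping their coat order counted from the pink block: the bottle nearest the stand's pink block goes into the compartment nearest the caddy's pink block, and so on to the last. Never tip a bottle over, and leave all four standing upright on the compartment floors, released.

Things in the scene. Friction and masses are not known exactly. Their poses are not given: they have to be found in the camera images.
- bottle_copper_mid (a point): Small closed reddish-brown copper paint bottle, loose, standing upright in a cup on the stand: round body 32 mm across and straight up to 56 mm, narrowing to a black cap 21 mm across with a dab of the same colour on top; 84 mm high in all, 50 to 105 g. The point is its centre, 42 mm above its underside; z is up along its axis.
- bottle_mint_mid (a point): Small closed mint green paint bottle, loose, standing upright in a cup on the stand: round body 32 mm across and straight up to 56 mm, narrowing to a black cap 21 mm across with a dab of the same colour on top; 84 mm high in all, 50 to 105 g. The point is its centre, 42 mm above its underside; z is up along its axis.
- bottle_violet_mid (a point): Small closed violet paint bottle, loose, standing upright in a cup on the stand: round body 32 mm across and straight up to 56 mm, narrowing to a black cap 21 mm across with a dab of the same colour on top; 84 mm high in all, 50 to 105 g. The point is its centre, 42 mm above its underside; z is up along its axis.
- bottle_gold_mid (a point): Small closed golden yellow paint bottle, loose, standing upright in a cup on the stand: round body 32 mm across and straight up to 56 mm, narrowing to a black cap 21 mm across with a dab of the same colour on top; 84 mm high in all, 50 to 105 g. The point is its centre, 42 mm above its underside; z is up along its axis.
- cup_copper: Reddish-brown copper square open cup, fixed on the stand, in which the copper bottle stands at the start: 56 mm square outside, 50 mm inside, 16 mm high, floor 3 mm thick. Origin: centre of its underside, 6 mm above the table.
- cup_mint: Mint green square open cup, fixed on the stand, in which the mint bottle stands at the start: 56 mm square outside, 50 mm inside, 16 mm high, floor 3 mm thick. Origin: centre of its underside, 6 mm above the table.
- cup_violet: Violet square open cup, fixed on the stand, in which the violet bottle stands at the start: 56 mm square outside, 50 mm inside, 16 mm high, floor 3 mm thick. Origin: centre of its underside, 6 mm above the table.
- stand_pink: Hot-pink end block of the stand, fixed, 62 by 25 mm and 16 mm high. The stand is a low light-wood board, 300 by 74 by 6 mm, with four square cups in a row 58 mm apart (the gold bottle's cup is like the three listed), a pink block at one end and a white block at the other; pink may be at either end. Pink marks the first-coat end. Origin: centre of the block's underside, 6 mm above the table; its y axis runs along the row; the cup centres are 48, 106, 164 and 222 mm from it.
- caddy: Dark-grey paint caddy, fixed: a base board 300 by 74 by 6 mm with four open square compartments in one row along its y axis, empty at the start, their centres at y = -87, -29, 29 and 87 mm (x = 0); each is 54 mm square inside, walls 4 mm thick with their tops 26 mm above the table, floor 10 mm above the table. Origin: centre of its underside, on the table; z up. The caddy and the stand lie side by side, either one on the left.
- caddy_pink: Hot-pink end block of the caddy, fixed, 62 by 25 mm and 16 mm high; a white block of the same size is at the other end. It is at y = +135 or -135 mm of the caddy, and marks its first-coat end. Origin: centre of the block's underside, 6 mm above the table; the compartment centres are 48, 106, 164 and 222 mm from it.

How it is judged (in metres and radians):
At the end, for the whole second after the job is handed in: Each bottle is in the caddy compartment with the same place from the pink block as it had on the stand: within 16 mm of its distance from the block and 15 mm of the row line, height within 5 mm of standing on the floor, upright within 0.12 rad, at rest (under 0.02 m/s), released (((horizontal distance between cup_copper and stand_pink between 0.028 and 0.068 m and horizontal distance between bottle_copper_mid and caddy_pink between 0.032 and 0.064 m) or (horizontal distance between cup_copper and stand_pink between 0.086 and 0.126 m and horizontal distance between bottle_copper_mid and caddy_pink between 0.09 and 0.122 m) or (horizontal distance between cup_copper and stand_pink between 0.144 and 0.184 m and horizontal distance between bottle_copper_mid and caddy_pink between 0.148 and 0.18 m) or (horizontal distance between cup_copper and stand_pink between 0.202 and 0.242 m and horizontal distance between bottle_copper_mid and caddy_pink between 0.206 and 0.238 m)) and x of bottle_copper_mid in the frame of caddy between -0.015 and 0.015 m and y of bottle_copper_mid in the frame of caddy between -0.102 and 0.102 m and z of bottle_copper_mid in the frame of caddy between 0.047 and 0.057 m and angle between each of bottle_copper_mid, bottle_mint_mid, bottle_violet_mid, bottle_gold_mid's own z axis and vertical below 0.12 rad and linear speed of each of bottle_copper, bottle_mint, bottle_violet, bottle_gold below 0.02 m/s and ((horizontal distance between cup_mint and stand_pink between 0.028 and 0.068 m and horizontal distance between bottle_mint_mid and caddy_pink between 0.032 and 0.064 m) or (horizontal distance between cup_mint and stand_pink between 0.086 and 0.126 m and horizontal distance between bottle_mint_mid and caddy_pink between 0.09 and 0.122 m) or (horizontal distance between cup_mint and stand_pink between 0.144 and 0.184 m and horizontal distance between bottle_mint_mid and caddy_pink between 0.148 and 0.18 m) or (horizontal distance between cup_mint and stand_pink between 0.202 and 0.242 m and horizontal distance between bottle_mint_mid and caddy_pink between 0.206 and 0.238 m)) and x of bottle_mint_mid in the frame of caddy between -0.015 and 0.015 m and y of bottle_mint_mid in the frame of caddy between -0.102 and 0.102 m and z of bottle_mint_mid in the frame of caddy between 0.047 and 0.057 m and ((horizontal distance between cup_violet and stand_pink between 0.028 and 0.068 m and horizontal distance between bottle_violet_mid and caddy_pink between 0.032 and 0.064 m) or (horizontal distance between cup_violet and stand_pink between 0.086 and 0.126 m and horizontal distance between bottle_violet_mid and caddy_pink between 0.09 and 0.122 m) or (horizontal distance between cup_violet and stand_pink between 0.144 and 0.184 m and horizontal distance between bottle_violet_mid and caddy_pink between 0.148 and 0.18 m) or (horizontal distance between cup_violet and stand_pink between 0.202 and 0.242 m and horizontal distance between bottle_violet_mid and caddy_pink between 0.206 and 0.238 m)) and x of bottle_violet_mid in the frame of caddy between -0.015 and 0.015 m and y of bottle_violet_mid in the frame of caddy between -0.102 and 0.102 m and z of bottle_violet_mid in the frame of caddy between 0.047 and 0.057 m and (horizontal distance between bottle_gold_mid and caddy_pink between 0.032 and 0.064 m or horizontal distance between bottle_gold_mid and caddy_pink between 0.09 and 0.122 m or horizontal distance between bottle_gold_mid and caddy_pink between 0.148 and 0.18 m or horizontal distance between bottle_gold_mid and caddy_pink between 0.206 and 0.238 m) and x of bottle_gold_mid in the frame of caddy between -0.015 and 0.015 m and y of bottle_gold_mid in the frame of caddy between -0.102 and 0.102 m and z of bottle_gold_mid in the frame of caddy between 0.047 and 0.057 m); the robot touches nothing.
It fails at once if a bottle is tipped over (more than 0.7 rad from upright) (angle between any of bottle_copper_mid, bottle_mint_mid, bottle_violet_mid, bottle_gold_mid's own z axis and vertical above 0.7 rad).
It also fails if it takes over 115 s, if anything falls off the work surface, if the arm or the gripper's body presses on something with over 40 N, if the wrist force passes 120 N, or if a joint passes its speed limit or range.

## Working session

There is one attempt and no reset: what is moved stays moved. The work goes in short steps, Python scripts to look and compute and a tool call to move; the robot and the scene stay as the last step left them, time stands still between calls to the robot, and variables do not carry over. Pictures are saved under pics/ and viewed, at most 14 in all, crops included, and the job is handed in when it is done.

Besides the shell and the picture viewer there is one more tool, called after "Request:" by a JSON object that holds its "method" and its "body", one argument or row to a line. step_arm: Moves the arm, as the interface text tells. Its arguments: {"type":"object","properties":{"commands":{"type":"array","items":{"type":"array"}},"claw":{"type":"number"}},"required":["commands"]}

```bash
mkdir -p pics; cat > h.py <<'E'
from station import arm
import numpy as np, cv2
def pin(cam,l):
    r=arm.pinpoint(cam,l)
    if not r: return None,0
    c=arm.get_calibration(cam); s=arm.sense()
    if 'world_from_camera' in c: T=np.array(c['world_from_camera'])
    else:
        W=np.eye(4);W[:3,:3]=s['tool_rot'];W[:3,3]=s['ee_pos'];T=W@np.array(c['tool_from_camera'])
    return (T@np.r_[r[0]['point'],1])[:3],r[0]['conf']
def save(cam,n): cv2.imwrite(f'pics/{n}.png',arm.grab_frame(cam)[:,:,::-1])
L=['bottle_copper_mid','bottle_mint_mid','bottle_violet_mid','bottle_gold_mid','cup_copper','cup_mint','cup_violet','stand_pink','caddy','caddy_pink']
E
python3 - <<'E'
from h import *
np.set_printoptions(precision=1,suppress=True)
for c in ['scene','side']:
    save(c,c)
    for l in L: p,q=pin(c,l); print(c,l,p,round(q,2))
s=arm.sense();print(s['clock'],s['tool_rot'],s['finger_gap'])
a=[cv2.imread(f'pics/{c}.png') for c in('scene','side')]
E
```

```text
scene bottle_copper_mid [552.6 232.6  51. ] 0.65
scene bottle_mint_mid [546.  295.9  47. ] 0.73
scene bottle_violet_mid [543.6 179.4  49.3] 0.61
scene bottle_gold_mid [553.6 109.4  54.5] 0.76
scene cup_copper [549.9 235.2   4.2] 0.48
scene cup_mint [541.3 288.4   9.5] 0.58
scene cup_violet [548.2 174.2   8.1] 0.86
scene stand_pink [546.1 333.9  10.4] 0.47
scene caddy [ 565.9 -215.     4.7] 0.81
scene caddy_pink [ 565.1 -349.     9.6] 0.82
side bottle_copper_mid [556.5 238.   51. ] 0.81
side bottle_mint_mid [545.7 297.2  53.8] 0.88
side bottle_violet_mid [544.3 182.1  49.4] 0.95
side bottle_gold_mid [551.1 115.7  48.6] 0.93
side cup_copper [550.6 233.6   6.9] 0.64
side cup_mint [545.9 291.8   5.3] 0.91
side cup_violet [552.1 175.2   5.2] 0.59
side stand_pink [545.7 338.8   2.3] 0.62
side caddy [ 568.5 -215.9   -5.2] 0.81
side caddy_pink [ 568.6 -355.9    5.1] 0.65
1.1 [[ 0.9  0.4 -0. ]
 [ 0.4 -0.9  0. ]
 [ 0.  -0.  -1. ]] 85.81026416985502
```

View pics/scene.png

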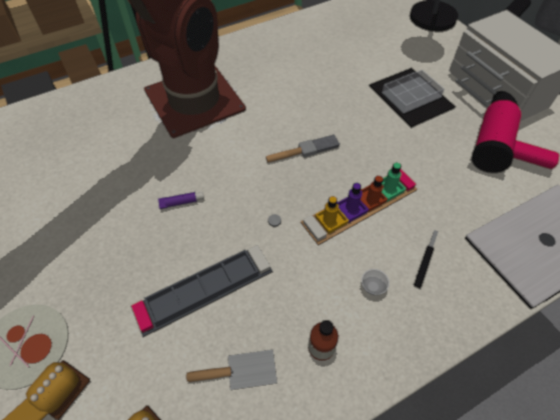

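View pics/side.png

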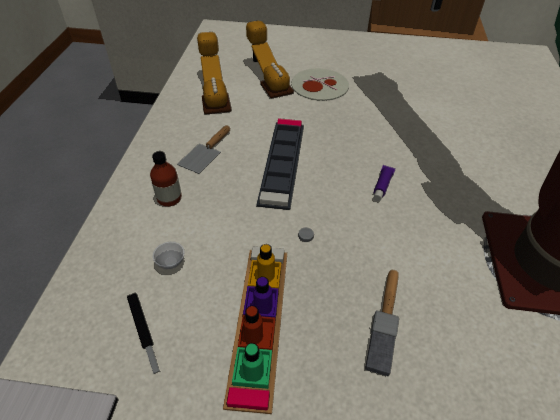

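The pink end of the stand is at +y (side view pixel 248,398), with mint, copper, violet and gold following in that order. The caddy's pink end is at -y (side view 289,123). I'll go to the caddy first and look from close by.

```bash
cat >> h.py <<'E'
def plan(x,y,z,psi=None):
    """shift in tool axes and spin to bring TCP to x,y,z with tool x heading psi"""
    s=arm.sense();R=np.array(s['tool_rot']);d=R.T@(np.array([x,y,z])-s['ee_pos'])
    h=np.arctan2(R[1,0],R[0,0]); sp=0 if psi is None else -((psi-h+np.pi)%(2*np.pi)-np.pi)
    return np.round(d,1),round(float(sp),4)
E
python3 - <<'E'
from h import *
print(plan(560,-215,260,np.pi/2)); s=arm.sense(); print(s['tool_rot'],s['joint_pos'])
E
```

```text
(array([ 432.6, -234.4,  -28.7]), -1.172)
[[ 9.21536976e-01  3.88290615e-01 -6.66259927e-06]
 [ 3.88290615e-01 -9.21536974e-01  5.71777724e-05]
 [ 1.60617608e-05 -5.52784562e-05 -9.99999998e-01]] [ 1.07278879  0.3332069   0.03990489  1.46543315 -0.01341396  1.34327265
 -0.0584928 ]
```

Request:
{"method": "step_arm", "body": {
  "commands": [
    [[54,-29,-29],-0.15],
    [[108,-58,-29],-0.3],
    [[162,-88,-29],-0.45],
    [[216,-117,-29],-0.6],
    [[270,-146,-29],-0.75]
  ]
}}

```text
clock: 1.72
ee_pos: [445.2, -358.3, 260.7]
tool_rot: [[0.405, 0.914, 0.001], [0.914, -0.405, -0.001], [-0.0, 0.001, -1.0]]
ft_force: [1.3, -0.6, 0.4]
finger_gap: 85.5
gripper_force: 0.0
```

```bash
python3 -c "
from h import *
print(plan(560,-215,260,np.pi/2),arm.sense()['ee_pos'])"
```

```text
(array([177.6,  46.8,   0.6]), -0.4173) [ 445.21978216 -358.3467322   260.6763273 ]
```

Request:
{"method": "step_arm", "body": {
  "commands": [
    [[59,16,0],-0.14],
    [[118,31,0],-0.28],
    [[178,47,0],-0.417],
    [[178,47,0],-0.417],
    [[178,47,0],-0.417]
  ]
}}

```text
clock: 2.35
ee_pos: [559.8, -217.2, 260.2]
tool_rot: [[0.005, 1.0, -0.0], [1.0, -0.005, -0.0], [-0.0, -0.0, -1.0]]
ft_force: [-1.0, -0.2, -1.2]
finger_gap: 85.1
gripper_force: 0.0
```

```bash
python3 - <<'E'
from h import *
np.set_printoptions(precision=1,suppress=True)
save('wrist','w1')
for l in ['caddy','caddy_pink']: print(l,*pin('wrist',l))
o=arm.outline_of('wrist','caddy');print([ (i['conf'],i['pixels'].sum()) for i in o])
c=arm.get_calibration('wrist');print(c,arm.sense()['ee_pos'],arm.sense()['tool_rot'])
E
```

```text
caddy [ 564.8 -219.9   -4. ] 0.64
caddy_pink [ 564.5 -354.     2.9] 0.83
[(0.65, np.int64(11624))]
{'fovy': 65.70646984690485, 'cx': 279.67501373711065, 'cy': 208.60359299262996, 'tool_from_camera': array([[   0. ,   -1. ,   -0.3,   66.6],
       [   1. ,    0. ,    0. ,   -0.2],
       [  -0. ,   -0.3,    1. , -142.9],
       [   0. ,    0. ,    0. ,    1. ]])} [ 559.3 -218.3  260.4] [[ 0.  1. -0.]
 [ 1. -0. -0.]
 [-0. -0. -1.]]
```

View pics/w1.png

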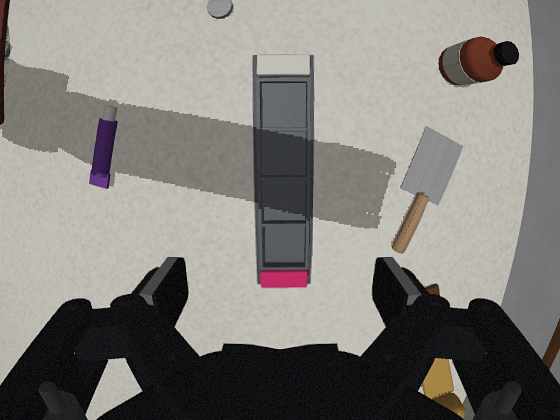

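The wrist view shows the caddy from the white block (283,65) to the pink block (284,279), with the row almost vertical in the picture. Next I'll unproject these points.

```bash
cat >> h.py <<'E'
def unproj(u,v,z,s=None):
    s=s or arm.sense();c=arm.get_calibration('wrist');f=210/np.tan(np.radians(c['fovy']/2))
    W=np.eye(4);W[:3,:3]=s['tool_rot'];W[:3,3]=s['ee_pos'];T=W@np.array(c['tool_from_camera'])
    x,y=u-c['cx'],v-c['cy'];r=np.hypot(x,y)+1e-9;t=r/f
    d=T[:3,:3]@np.array([np.sin(t)*x/r,np.sin(t)*y/r,np.cos(t)]);o=T[:3,3]
    return o+d*(z-o[2])/d[2]
E
python3 - <<'E'
from h import *
np.set_printoptions(precision=1,suppress=True)
im=cv2.imread('pics/w1.png');hsv=cv2.cvtColor(im,cv2.COLOR_BGR2HSV)
pk=(hsv[...,1]>150)&(hsv[...,2]>150)&(hsv[...,0]>150); pk[:240]=0
wh=(im.min(2)>185);wh[:50]=0;wh[80:]=0;wh[:,:254]=0;wh[:,314:]=0
for m in(pk,wh):
    y,x=np.nonzero(m);b=cv2.minAreaRect(np.c_[x,y].astype(np.float32));print(len(x),b)
    p=cv2.boxPoints(b);print(np.array([unproj(*q,22) for q in p]))
for q in[(283.5,54.5),(283.5,75)]:print(unproj(*q,22))
# outline
m=(arm.outline_of('wrist','caddy')[0]['pixels']).astype(np.uint8);y,x=np.nonzero(m);b=cv2.minAreaRect(np.c_[x,y].astype(np.float32));print(b);print(np.array([unproj(*q,6) for q in cv2.boxPoints(b)]))
print(plan(548,205,260))
E
```

```text
698 ((283.0, 278.5), (15.0, 46.0), 90.0)
[[ 532.7 -341.5   22. ]
 [ 592.7 -342.    22. ]
 [ 593.3 -364.5   22. ]
 [ 532.  -364.    22. ]]
310 ((285.4671936035156, 61.522953033447266), (21.727968215942383, 55.43075942993164), 88.72696685791016)
[[534.8 -68.5  22. ]
 [598.9 -67.   22. ]
 [599.2 -93.5  22. ]
 [535.2 -94.8  22. ]]
[564.7 -72.9  22. ]
[564.5 -97.7  22. ]
((283.0, 169.5), (227.0, 62.0), 90.0)
[[ 527.1  -70.6    6. ]
 [ 601.8  -70.9    6. ]
 [ 605.9 -368.7    6. ]
 [ 520.1 -368.     6. ]]
(array([423.1, -14.5,   0.3]), 0.0)
```

Request:
{"method": "step_arm", "body": {
  "commands": [
    [[60,-3,0],0],
    [[120,-6,0],0],
    [[180,-9,0],0],
    [[240,-12,0],0],
    [[300,-14,0],0]
  ]
}}

```text
clock: 3.22
ee_pos: [547.2, 84.2, 260.7]
tool_rot: [[0.007, 1.0, 0.001], [1.0, -0.007, -0.0], [-0.0, 0.001, -1.0]]
ft_force: [0.9, -0.1, -0.8]
finger_gap: 85.5
gripper_force: 0.0
```

Request:
{"method": "step_arm", "body": {
  "commands": [
    [[60,0,0],0],
    [[113,0,0],0],
    [[113,0,0],0],
    [[113,0,0],0]
  ]
}}

```text
clock: 3.72
ee_pos: [548.3, 195.2, 260.2]
tool_rot: [[0.006, 1.0, -0.0], [1.0, -0.006, -0.001], [-0.001, -0.0, -1.0]]
ft_force: [-0.1, -0.9, 0.4]
finger_gap: 85.8
gripper_force: 0.0
```

```bash
python3 - <<'E'
from h import *
np.set_printoptions(precision=1,suppress=True)
save('wrist','w2')
for l in L[:8]: print(l,*pin('wrist',l))
s=arm.sense();print(s['ee_pos'],s['tool_rot'],s['clock'])
E
```

```text
bottle_copper_mid [551.2 230.1  50. ] 0.93
bottle_mint_mid [545.4 294.   51.7] 0.79
bottle_violet_mid [542.7 176.2  52.8] 0.96
bottle_gold_mid [552.4 110.5  47.9] 0.69
cup_copper [547.4 234.4   1.6] 0.78
cup_mint [544.9 288.7   7.3] 0.61
cup_violet [544.9 179.2  53.1] 0.68
stand_pink [540.5 342.8   2.5] 0.87
[548.2 195.8 260.4] [[ 0.  1.  0.]
 [ 1. -0. -0.]
 [-0.  0. -1.]] 4.175
```

View pics/w2.png

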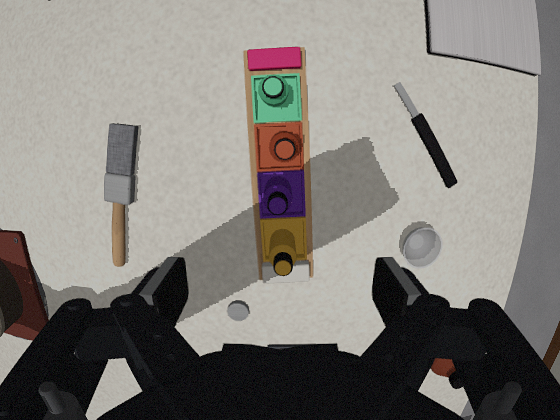

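The stand's pink block is at (275,58). The cap tops are mint (274,88), copper (285,149), violet (278,203) and gold (283,264), so the bottles sit off-centre in their cups.

```bash
python3 - <<'E'
from h import *
np.set_printoptions(precision=1,suppress=True)
for n,q in dict(mint=(274,88),copper=(285,149),violet=(278,203),gold=(283,264)).items():print(n,unproj(*q,93))
for q in[(275,58),(286,270)]:print(unproj(*q,22))
g=unproj(283,264,93);print(plan(g[0],g[1],100,np.pi/2+.04))
E
```

```text
mint [543.4 293.9  93. ]
copper [553.5 235.5  93. ]
violet [546.4 182.3  93. ]
gold [551.2 116.3  93. ]
[543.6 337.1  22. ]
[555.8  74.1  22. ]
(array([-79.5,   3.5, 160.4]), -0.0457)
```

Request:
{"method": "step_arm", "body": {
  "commands": [
    [[-41,2,40],0],
    [[-82,4,80],0],
    [[-82,4,140],0],
    [[-82,4,190],0],
    [[-82,4,232],0]
  ]
}}

```text
clock: 4.8
ee_pos: [551.1, 113.8, 26.5]
tool_rot: [[0.006, 1.0, -0.001], [1.0, -0.006, -0.0], [-0.0, -0.001, -1.0]]
ft_force: [0.4, -0.1, 0.3]
finger_gap: 85.5
gripper_force: 0.0
```

Request:
{"method": "step_arm", "body": {
  "commands": [
    [[0,0,0],0],
    [[0,0,0],0],
    [[0,0,0],0],
    [[0,0,0],0],
    [[0,0,0],0]
  ],
  "claw": 20
}}

```text
clock: 5.42
ee_pos: [553.1, 114.6, 30.7]
tool_rot: [[0.005, 1.0, 0.004], [1.0, -0.005, 0.0], [0.0, 0.004, -1.0]]
ft_force: [-1.1, -0.1, 5.7]
finger_gap: 30.5
gripper_force: 59.0
```

```bash
python3 -c "
from h import *
save('side','s2');print(arm.sense()['ee_pos'],arm.sense()['finger_gap'],arm.sense()['gripper_force'])"
```

```text
[553.12849111 114.55474843  30.73490295] 30.560637549656807 59.04813977424055
```

View pics/s2.png

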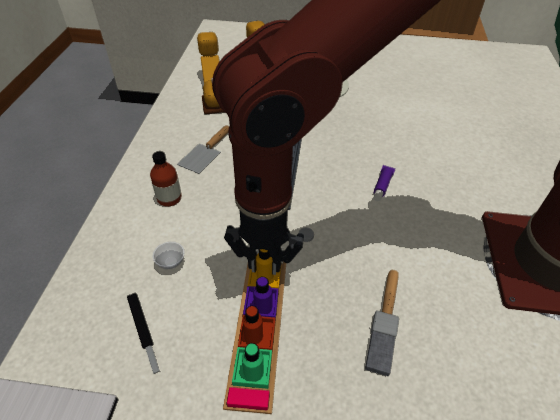

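Gold is gripped: gap 30.5 mm, 59 N. I'll lift it and carry it to the fourth compartment, at about (564,-131).

Request:
{"method": "step_arm", "body": {
  "commands": [
    [[0,0,-40],0],
    [[0,0,-80],0],
    [[-20,2,-110],0],
    [[-60,4,-120],0],
    [[-110,7,-120],0]
  ]
}}

```text
clock: 6.1
ee_pos: [559.3, 4.2, 151.3]
tool_rot: [[0.003, 1.0, 0.005], [1.0, -0.003, -0.0], [-0.0, 0.005, -1.0]]
ft_force: [1.8, -0.6, -0.9]
finger_gap: 30.5
gripper_force: 59.5
```

Request:
{"method": "step_arm", "body": {
  "commands": [
    [[-50,3,0],0],
    [[-100,6,0],0],
    [[-136,7,0],0],
    [[-136,7,0],0],
    [[-136,7,0],0]
  ]
}}

```text
clock: 6.72
ee_pos: [564.8, -131.2, 149.3]
tool_rot: [[0.005, 1.0, 0.001], [1.0, -0.005, 0.0], [0.0, 0.001, -1.0]]
ft_force: [0.7, 0.4, -0.9]
finger_gap: 30.6
gripper_force: 59.5
```

```bash
python3 - <<'E'
from h import *
np.set_printoptions(precision=1,suppress=True)
save('scene','c3')
s=arm.sense();print(s['finger_gap'],s['ee_pos'],s['tool_rot'][0]);print(plan(564,-131.5,32))
for c in('scene','side'):
  if c=='side':arm.grab_frame(c)
  print(pin(c,'bottle_gold_mid'))
E
```

```text
30.423340855053535 [ 564.8 -130.6  149.2] [0. 1. 0.]
(array([ -1. ,  -0.9, 117.2]), 0.0)
(array([ 561.5, -134.1,  173.4]), 0.6)
(array([ 565.6, -133.4,  167.6]), 0.86)
```

View pics/c3.png

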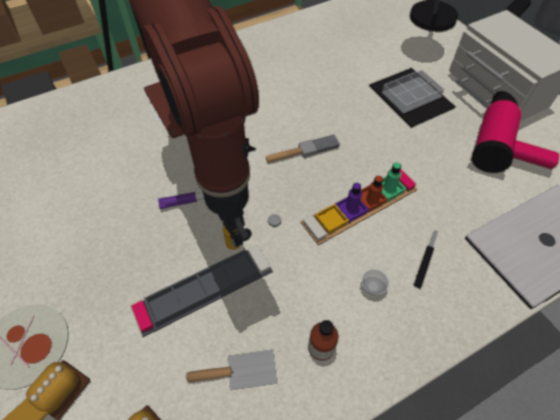

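Gold is held (scene 233,236) over the white-end compartment. I'll lower it.

Request:
{"method": "step_arm", "body": {
  "commands": [
    [[-1,-1,45],0],
    [[-1,-1,90],0],
    [[-1,-1,108],0],
    [[-1,-1,116],0],
    [[-1,-1,117],0]
  ]
}}

```text
clock: 7.55
ee_pos: [564.4, -132.7, 32.4]
tool_rot: [[0.005, 1.0, 0.002], [1.0, -0.005, -0.0], [-0.0, 0.002, -1.0]]
ft_force: [-0.8, -1.2, -0.7]
finger_gap: 30.2
gripper_force: 59.7
```

Request:
{"method": "step_arm", "body": {
  "commands": [
    [[0,0,0],0],
    [[0,0,0],0]
  ]
}}

```text
clock: 7.8
ee_pos: [564.0, -133.1, 32.3]
tool_rot: [[0.005, 1.0, 0.001], [1.0, -0.005, -0.001], [-0.0, 0.001, -1.0]]
ft_force: [0.8, 0.3, -0.8]
finger_gap: 30.4
gripper_force: 59.7
```

Request:
{"method": "step_arm", "body": {
  "commands": [
    [[0,0,1],0],
    [[0,0,2],0],
    [[0,0,2],0]
  ]
}}

```text
clock: 8.18
ee_pos: [564.0, -133.1, 31.7]
tool_rot: [[0.005, 1.0, 0.001], [1.0, -0.005, -0.001], [-0.001, 0.001, -1.0]]
ft_force: [-7.9, 1.5, 19.8]
finger_gap: 30.5
gripper_force: 61.9
```

Request:
{"method": "step_arm", "body": {
  "commands": [
    [[0,0,0],0],
    [[0,0,0],0],
    [[0,0,0],0],
    [[0,0,0],0],
    [[0,0,0],0]
  ],
  "claw": 85
}}

```text
clock: 8.8
ee_pos: [563.4, -132.8, 29.2]
tool_rot: [[0.005, 1.0, -0.0], [1.0, -0.005, 0.0], [0.0, -0.0, -1.0]]
ft_force: [0.6, 0.6, -0.7]
finger_gap: 85.1
gripper_force: 0.0
```

Request:
{"method": "step_arm", "body": {
  "commands": [
    [[0,0,-30],0],
    [[0,0,-75],0],
    [[0,0,-120],0],
    [[50,-3,-120],0],
    [[100,-6,-120],0]
  ]
}}

```text
clock: 9.43
ee_pos: [558.1, -32.1, 150.1]
tool_rot: [[0.007, 1.0, 0.001], [1.0, -0.007, -0.0], [-0.0, 0.001, -1.0]]
ft_force: [0.8, 0.1, -0.3]
finger_gap: 85.0
gripper_force: 0.0
```

```bash
python3 - <<'E'
from h import *
np.set_printoptions(precision=1,suppress=True)
print(arm.sense()['clock'])
arm.grab_frame('side');print(pin('side','bottle_gold_mid'))
save('wrist','w4')
print(pin('wrist','bottle_gold_mid'),arm.sense()['ee_pos']);print(plan(544.5,180,150))
E
```

```text
9.425
(array([ 567.7, -134.4,   55.4]), 0.9)
(array([ 565.5, -143.2,   48.7]), 0.95) [557.9 -31.9 149.4]
(array([211.8, -13.9,  -0.6]), 0.0)
```

View pics/w4.png

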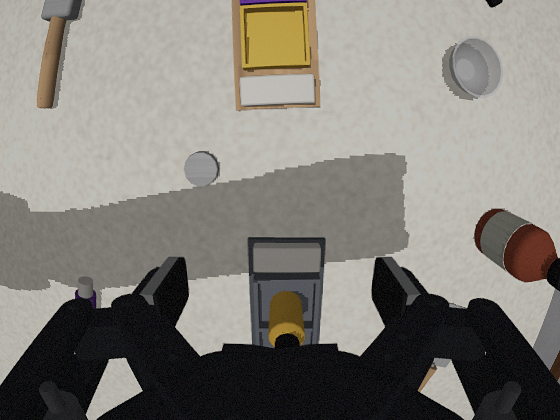

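Gold stands in the white-end compartment (wrist 286,310). Violet is next.

Request:
{"method": "step_arm", "body": {
  "commands": [
    [[55,-4,0],0],
    [[110,-8,0],0],
    [[165,-12,0],0],
    [[212,-14,0],0],
    [[212,-14,0],0]
  ]
}}

```text
clock: 10.25
ee_pos: [544.5, 182.5, 149.3]
tool_rot: [[0.001, 1.0, -0.0], [1.0, -0.001, 0.002], [0.002, -0.0, -1.0]]
ft_force: [-0.7, 0.6, 0.1]
finger_gap: 84.9
gripper_force: 0.0
```

```bash
python3 - <<'E'
from h import *
np.set_printoptions(precision=1,suppress=True)
print(arm.sense()['ee_pos']);print(plan(544.5,180,28))
im=cv2.imread('pics/w4.png')
s=dict(arm.sense());s['ee_pos']=[557.9,-31.9,149.4]
print(unproj(286,259,22,s),unproj(286,242,6,s),unproj(286,342,93,s),unproj(286,297,66,s))
E
```

```text
[544.5 182.5 149.3]
(array([ -2.7,   0.1, 121.3]), 0.0)
[563.6 -87.3  22. ] [563.8 -76.9   6. ] [ 562.6 -126.3   93. ] [ 562.9 -101.2   66. ]
```

Request:
{"method": "step_arm", "body": {
  "commands": [
    [[-2,0,40],0],
    [[-2,0,80],0],
    [[-2,0,110],0],
    [[-2,0,121],0],
    [[-2,0,121],0]
  ]
}}

```text
clock: 10.88
ee_pos: [545.2, 176.0, 28.1]
tool_rot: [[0.006, 1.0, -0.001], [1.0, -0.006, -0.0], [-0.0, -0.001, -1.0]]
ft_force: [-0.3, 0.7, 0.6]
finger_gap: 84.8
gripper_force: 0.0
```

Request:
{"method": "step_arm", "body": {
  "commands": [
    [[0,0,0],0],
    [[0,0,0],0],
    [[0,0,0],0],
    [[0,0,0],0],
    [[0,0,0],0]
  ],
  "claw": 20
}}

```text
clock: 11.5
ee_pos: [545.5, 177.4, 29.2]
tool_rot: [[0.005, 1.0, 0.001], [1.0, -0.005, 0.0], [0.0, 0.001, -1.0]]
ft_force: [-1.4, -0.6, 5.9]
finger_gap: 30.7
gripper_force: 59.2
```

Request:
{"method": "step_arm", "body": {
  "commands": [
    [[0,0,-40],0],
    [[0,0,-80],0],
    [[-20,2,-110],0],
    [[-65,4,-120],0],
    [[-120,7,-120],0]
  ]
}}

```text
clock: 12.12
ee_pos: [551.9, 57.2, 149.8]
tool_rot: [[0.002, 1.0, 0.002], [1.0, -0.002, 0.0], [0.0, 0.002, -1.0]]
ft_force: [0.9, -1.6, -0.6]
finger_gap: 30.6
gripper_force: 59.6
```

Request:
{"method": "step_arm", "body": {
  "commands": [
    [[-55,4,0],0],
    [[-110,7,0],0],
    [[-165,10,0],0],
    [[-215,13,0],0],
    [[-250,14,0],0]
  ]
}}

```text
clock: 12.75
ee_pos: [563.6, -195.7, 148.3]
tool_rot: [[0.007, 1.0, -0.0], [1.0, -0.007, -0.001], [-0.001, -0.0, -1.0]]
ft_force: [0.1, 0.3, -0.6]
finger_gap: 30.7
gripper_force: 59.6
```

```bash
python3 - <<'E'
from h import *
print(arm.sense()['ee_pos']);print(plan(564,-190.5,31.5))
E
```

```text
[ 563.60354243 -195.69457445  148.27757061]
(array([  5.3,   0.4, 116.8]), 0.0)
```

Request:
{"method": "step_arm", "body": {
  "commands": [
    [[2,0,45],0],
    [[2,0,90],0],
    [[2,0,108],0],
    [[2,0,116],0],
    [[2,0,116],0]
  ]
}}

```text
clock: 13.38
ee_pos: [564.8, -190.9, 33.2]
tool_rot: [[0.005, 1.0, 0.001], [1.0, -0.005, -0.0], [-0.0, 0.001, -1.0]]
ft_force: [0.2, -0.2, -1.1]
finger_gap: 30.7
gripper_force: 59.6
```

Request:
{"method": "step_arm", "body": {
  "commands": [
    [[0,0,1],0],
    [[0,0,1],0]
  ]
}}

```text
clock: 13.62
ee_pos: [564.7, -191.1, 32.4]
tool_rot: [[0.005, 1.0, 0.001], [1.0, -0.005, -0.001], [-0.001, 0.001, -1.0]]
ft_force: [0.6, 0.1, -0.5]
finger_gap: 31.0
gripper_force: 59.6
```

Request:
{"method": "step_arm", "body": {
  "commands": [
    [[0,0,1],0],
    [[0,0,1.5],0],
    [[0,0,1.5],0]
  ]
}}

```text
clock: 14.0
ee_pos: [564.3, -190.9, 30.2]
tool_rot: [[0.005, 1.0, 0.0], [1.0, -0.005, -0.0], [-0.0, 0.0, -1.0]]
ft_force: [-1.5, -0.5, 4.6]
finger_gap: 31.0
gripper_force: 60.2
```

Request:
{"method": "step_arm", "body": {
  "commands": [
    [[0,0,0],0],
    [[0,0,0],0],
    [[0,0,0],0],
    [[0,0,0],0],
    [[0,0,0],0]
  ],
  "claw": 85
}}

```text
clock: 14.62
ee_pos: [564.1, -190.9, 29.8]
tool_rot: [[0.005, 1.0, -0.0], [1.0, -0.005, 0.0], [0.0, -0.0, -1.0]]
ft_force: [-0.6, 0.2, -0.3]
finger_gap: 84.8
gripper_force: 0.0
```

Request:
{"method": "step_arm", "body": {
  "commands": [
    [[0,0,-30],0],
    [[0,0,-75],0],
    [[0,0,-120],0],
    [[50,-3,-120],0],
    [[110,-6,-120],0]
  ]
}}

```text
clock: 15.25
ee_pos: [558.9, -80.8, 150.6]
tool_rot: [[0.008, 1.0, 0.002], [1.0, -0.008, -0.001], [-0.001, 0.002, -1.0]]
ft_force: [1.1, 0.8, 0.6]
finger_gap: 84.9
gripper_force: 0.0
```

Request:
{"method": "step_arm", "body": {
  "commands": [
    [[60,-3,0],0],
    [[120,-5,0],0],
    [[180,-8,0],0],
    [[240,-9,0],0],
    [[300,-9,0],0]
  ]
}}

```text
clock: 15.88
ee_pos: [551.1, 220.9, 150.1]
tool_rot: [[0.005, 1.0, 0.001], [1.0, -0.005, -0.0], [-0.0, 0.001, -1.0]]
ft_force: [1.2, -1.4, 0.6]
finger_gap: 84.8
gripper_force: 0.0
```

```bash
python3 - <<'E'
from h import *
np.set_printoptions(precision=1,suppress=True)
arm.grab_frame('side')
for l in L[:4]: print(l,pin('side',l))
print(arm.sense()['ee_pos']);print(plan(553,234.5,28))
E
```

```text
bottle_copper_mid (array([553.8, 236.2,  48.8]), 0.69)
bottle_mint_mid (array([546.6, 293.9,  54.5]), 0.67)
bottle_violet_mid (array([ 566.7, -185.2,   50.1]), 0.6)
bottle_gold_mid (None, 0)
[551.1 219.  149.6]
(array([ 15.5,   1.8, 121.6]), 0.0)
```

Violet is placed. Copper is next, at (553,234.5).

Request:
{"method": "step_arm", "body": {
  "commands": [
    [[15,2,20],0],
    [[15,2,60],0],
    [[15,2,100],0],
    [[15,2,121],0],
    [[15,2,121],0]
  ]
}}

```text
clock: 16.75
ee_pos: [552.8, 232.8, 27.8]
tool_rot: [[0.006, 1.0, -0.002], [1.0, -0.006, -0.001], [-0.001, -0.002, -1.0]]
ft_force: [-0.8, -0.7, 1.3]
finger_gap: 85.2
gripper_force: 0.0
```

Request:
{"method": "step_arm", "body": {
  "commands": [
    [[0,0,0],0],
    [[0,0,0],0],
    [[0,0,0],0],
    [[0,0,0],0],
    [[0,0,0],0]
  ],
  "claw": 20
}}

```text
clock: 17.38
ee_pos: [553.9, 234.5, 30.1]
tool_rot: [[0.005, 1.0, 0.002], [1.0, -0.005, 0.0], [0.0, 0.002, -1.0]]
ft_force: [-1.9, -0.1, 6.3]
finger_gap: 30.4
gripper_force: 59.1
```

Request:
{"method": "step_arm", "body": {
  "commands": [
    [[0,0,-40],0],
    [[0,0,-80],0],
    [[-20,1,-110],0],
    [[-70,3,-120],0],
    [[-125,5,-120],0]
  ]
}}

```text
clock: 18.0
ee_pos: [558.2, 108.8, 150.5]
tool_rot: [[0.003, 1.0, 0.003], [1.0, -0.003, 0.0], [0.0, 0.003, -1.0]]
ft_force: [0.8, -0.4, -0.7]
finger_gap: 30.4
gripper_force: 59.4
```

Request:
{"method": "step_arm", "body": {
  "commands": [
    [[-60,2,0],0],
    [[-120,4,0],0],
    [[-180,6,0],0],
    [[-240,8,0],0],
    [[-300,10,0],0]
  ]
}}

```text
clock: 18.62
ee_pos: [566.0, -192.8, 149.4]
tool_rot: [[0.005, 1.0, 0.001], [1.0, -0.005, -0.0], [-0.0, 0.001, -1.0]]
ft_force: [0.2, -0.1, -0.7]
finger_gap: 30.6
gripper_force: 59.4
```

```bash
python3 - <<'E'
from h import *
print(arm.sense()['ee_pos']);print(plan(564,-248.5,32.5))
E
```

```text
[ 566.01812418 -192.78969596  149.4226843 ]
(array([-55.7,  -1.8, 116.9]), 0.0)
```

Request:
{"method": "step_arm", "body": {
  "commands": [
    [[-56,-1,0],0],
    [[-56,-1,40],0],
    [[-56,-1,85],0],
    [[-56,-1,110],0],
    [[-56,-1,116],0]
  ]
}}

```text
clock: 19.25
ee_pos: [563.8, -246.3, 31.3]
tool_rot: [[0.005, 1.0, -0.002], [1.0, -0.005, 0.001], [0.001, -0.003, -1.0]]
ft_force: [0.7, 0.4, -0.4]
finger_gap: 31.0
gripper_force: 59.4
```

Request:
{"method": "step_arm", "body": {
  "commands": [
    [[0,0,0.5],0],
    [[0,0,1.5],0],
    [[0,0,1.5],0]
  ]
}}

```text
clock: 19.62
ee_pos: [565.4, -247.1, 32.3]
tool_rot: [[0.005, 1.0, 0.001], [1.0, -0.005, -0.001], [-0.001, 0.001, -1.0]]
ft_force: [1.0, -0.4, -0.2]
finger_gap: 30.7
gripper_force: 59.4
```

Request:
{"method": "step_arm", "body": {
  "commands": [
    [[0,0,1],0],
    [[0,0,1.5],0],
    [[0,0,1.5],0]
  ]
}}

```text
clock: 20.0
ee_pos: [565.3, -247.1, 31.1]
tool_rot: [[0.005, 1.0, 0.001], [1.0, -0.005, -0.001], [-0.001, 0.001, -1.0]]
ft_force: [-3.3, 0.9, 8.6]
finger_gap: 30.8
gripper_force: 60.4
```

Request:
{"method": "step_arm", "body": {
  "commands": [
    [[0,0,0],0],
    [[0,0,0],0],
    [[0,0,0],0],
    [[0,0,0],0],
    [[0,0,0],0]
  ],
  "claw": 85
}}

```text
clock: 20.62
ee_pos: [564.8, -246.9, 29.8]
tool_rot: [[0.005, 1.0, -0.0], [1.0, -0.005, 0.0], [0.0, -0.0, -1.0]]
ft_force: [-0.6, -0.1, 1.0]
finger_gap: 85.1
gripper_force: 0.0
```

Request:
{"method": "step_arm", "body": {
  "commands": [
    [[0,0,-30],0],
    [[0,0,-75],0],
    [[0,0,-120],0],
    [[50,-2,-120],0],
    [[110,-5,-120],0]
  ]
}}

```text
clock: 21.25
ee_pos: [560.5, -136.8, 150.5]
tool_rot: [[0.008, 1.0, 0.001], [1.0, -0.008, -0.001], [-0.001, 0.001, -1.0]]
ft_force: [0.7, 1.0, -0.6]
finger_gap: 85.0
gripper_force: 0.0
```

Request:
{"method": "step_arm", "body": {
  "commands": [
    [[60,-3,0],0],
    [[120,-6,0],0],
    [[180,-9,0],0],
    [[240,-12,0],0],
    [[300,-14,0],0]
  ]
}}

```text
clock: 21.88
ee_pos: [547.7, 164.9, 150.1]
tool_rot: [[0.005, 1.0, 0.001], [1.0, -0.005, -0.0], [-0.0, 0.001, -1.0]]
ft_force: [0.7, 0.3, 0.6]
finger_gap: 85.2
gripper_force: 0.0
```

Request:
{"method": "step_arm", "body": {
  "commands": [
    [[50,-3,0],0],
    [[100,-5,0],0],
    [[130,-5,0],0],
    [[130,-5,0],0]
  ]
}}

```text
clock: 22.38
ee_pos: [542.3, 296.4, 149.8]
tool_rot: [[0.001, 1.0, -0.001], [1.0, -0.001, 0.002], [0.002, -0.001, -1.0]]
ft_force: [0.4, -0.4, 0.4]
finger_gap: 85.1
gripper_force: 0.0
```

```bash
python3 - <<'E'
from h import *
print(arm.sense()['ee_pos']);print(plan(545,294.5,28))
E
```

```text
[542.34807287 296.41518804 149.77937676]
(array([ -2.1,   2.7, 121.8]), 0.0)
```

Request:
{"method": "step_arm", "body": {
  "commands": [
    [[0,2,20],0],
    [[0,2,60],0],
    [[0,2,100],0],
    [[0,2,121],0],
    [[0,2,121],0]
  ]
}}

```text
clock: 23.0
ee_pos: [544.9, 291.7, 27.1]
tool_rot: [[0.006, 1.0, -0.003], [1.0, -0.006, -0.002], [-0.002, -0.003, -1.0]]
ft_force: [-0.9, 1.2, 0.3]
finger_gap: 85.0
gripper_force: 0.0
```

Request:
{"method": "step_arm", "body": {
  "commands": [
    [[0,0,0],0],
    [[0,0,0],0],
    [[0,0,0],0],
    [[0,0,0],0],
    [[0,0,0],0]
  ],
  "claw": 20
}}

```text
clock: 23.62
ee_pos: [546.1, 293.7, 30.0]
tool_rot: [[0.005, 1.0, 0.002], [1.0, -0.005, 0.001], [0.001, 0.002, -1.0]]
ft_force: [-0.5, -0.6, 6.5]
finger_gap: 30.8
gripper_force: 59.7
```

Request:
{"method": "step_arm", "body": {
  "commands": [
    [[0,0,-40],0],
    [[0,0,-80],0],
    [[-20,1,-110],0],
    [[-70,4,-120],0],
    [[-125,7,-120],0]
  ]
}}

```text
clock: 24.25
ee_pos: [552.4, 167.8, 150.3]
tool_rot: [[0.003, 1.0, 0.003], [1.0, -0.003, 0.001], [0.001, 0.003, -1.0]]
ft_force: [1.1, -1.3, -1.5]
finger_gap: 30.4
gripper_force: 59.5
```

Request:
{"method": "step_arm", "body": {
  "commands": [
    [[-60,3,0],0],
    [[-120,5,0],0],
    [[-180,8,0],0],
    [[-240,11,0],0],
    [[-300,14,0],0]
  ]
}}

```text
clock: 24.88
ee_pos: [564.3, -133.8, 149.3]
tool_rot: [[0.005, 1.0, 0.001], [1.0, -0.005, -0.0], [-0.0, 0.001, -1.0]]
ft_force: [1.3, 0.4, -0.6]
finger_gap: 30.4
gripper_force: 59.5
```

Request:
{"method": "step_arm", "body": {
  "commands": [
    [[-60,2,0],0],
    [[-120,2,0],0],
    [[-170,2,0],0],
    [[-170,2,0],0]
  ]
}}

```text
clock: 25.38
ee_pos: [563.8, -307.5, 148.3]
tool_rot: [[0.012, 1.0, -0.001], [1.0, -0.012, -0.002], [-0.002, -0.001, -1.0]]
ft_force: [-0.2, 1.2, -0.8]
finger_gap: 30.3
gripper_force: 59.5
```

```bash
python3 - <<'E'
from h import *
print(arm.sense()['ee_pos']);print(plan(564,-306,32))
E
```

```text
[ 563.77548514 -307.53907789  148.33288761]
(array([  1.7,   0.3, 116.3]), 0.0)
```

Request:
{"method": "step_arm", "body": {
  "commands": [
    [[0,0,40],0],
    [[0,0,85],0],
    [[0,0,110],0],
    [[0,0,116],0],
    [[0,0,116],0]
  ]
}}

```text
clock: 26.0
ee_pos: [566.1, -301.3, 33.5]
tool_rot: [[0.004, 1.0, 0.001], [1.0, -0.004, 0.0], [0.0, 0.001, -1.0]]
ft_force: [-0.4, 0.3, -0.7]
finger_gap: 30.7
gripper_force: 59.5
```

Request:
{"method": "step_arm", "body": {
  "commands": [
    [[0,0,1],0],
    [[0,0,1.5],0],
    [[0,0,1.5],0]
  ]
}}

```text
clock: 26.38
ee_pos: [565.8, -302.0, 31.9]
tool_rot: [[0.005, 1.0, 0.001], [1.0, -0.005, -0.0], [-0.0, 0.001, -1.0]]
ft_force: [0.3, -0.5, -1.2]
finger_gap: 30.7
gripper_force: 59.5
```

Request:
{"method": "step_arm", "body": {
  "commands": [
    [[-3,0,0],0],
    [[-3,0,0],0],
    [[-3,-1,1],0],
    [[-3,-1,1.5],0],
    [[-3,-1,1.5],0]
  ]
}}

```text
clock: 27.0
ee_pos: [565.3, -305.2, 31.1]
tool_rot: [[0.005, 1.0, 0.002], [1.0, -0.005, -0.001], [-0.001, 0.002, -1.0]]
ft_force: [-2.0, 0.4, 7.7]
finger_gap: 30.4
gripper_force: 60.6
```

Request:
{"method": "step_arm", "body": {
  "commands": [
    [[0,0,0],0],
    [[0,0,0],0],
    [[0,0,0],0],
    [[0,0,0],0],
    [[0,0,0],0]
  ],
  "claw": 85
}}

```text
clock: 27.62
ee_pos: [564.5, -304.9, 29.8]
tool_rot: [[0.005, 1.0, -0.0], [1.0, -0.005, 0.0], [0.0, -0.0, -1.0]]
ft_force: [0.3, 0.4, 0.3]
finger_gap: 84.7
gripper_force: 0.0
```

Request:
{"method": "step_arm", "body": {
  "commands": [
    [[0,0,-40],0],
    [[0,0,-90],0],
    [[0,0,-140],0],
    [[0,0,-190],0],
    [[0,0,-230],0]
  ]
}}

```text
clock: 28.25
ee_pos: [564.7, -304.9, 262.3]
tool_rot: [[0.005, 1.0, 0.001], [1.0, -0.005, -0.001], [-0.001, 0.001, -1.0]]
ft_force: [-0.4, 0.4, -0.7]
finger_gap: 85.1
gripper_force: 0.0
```

Request:
{"method": "step_arm", "body": {
  "commands": [
    [[-20,-30,0],0],
    [[-40,-60,0],0],
    [[-40,-60,0],0],
    [[-40,-60,0],0]
  ]
}}

```text
clock: 28.75
ee_pos: [504.7, -344.1, 259.9]
tool_rot: [[0.005, 1.0, 0.0], [1.0, -0.005, 0.0], [0.0, 0.0, -1.0]]
ft_force: [-0.7, 0.5, -0.7]
finger_gap: 85.4
gripper_force: 0.0
```

```bash
python3 - <<'E'
from h import *
np.set_printoptions(precision=1,suppress=True)
save('wrist','w9');save('side','s9')
for c in('wrist','side'):
  for l in L[:4]+L[8:]: print(c,l,pin(c,l))
print(arm.sense()['ee_pos'])
E
```

```text
wrist bottle_copper_mid (array([ 560.5, -250.1,   52.8]), 0.59)
wrist bottle_mint_mid (array([ 568.9, -301.7,   53.2]), 0.57)
wrist bottle_violet_mid (array([ 562.1, -187.1,   52.2]), 0.89)
wrist bottle_gold_mid (None, 0)
wrist caddy (array([ 568. , -218.1,   -3.8]), 0.59)
wrist caddy_pink (array([ 566.7, -353.6,    4.7]), 0.84)
side bottle_copper_mid (array([ 568.8, -245.2,   49.9]), 0.73)
side bottle_mint_mid (array([ 568.9, -301.3,   54.6]), 0.72)
side bottle_violet_mid (array([ 567.2, -186.9,   51.7]), 0.51)
side bottle_gold_mid (array([ 565.7, -133.8,   53.6]), 0.81)
side caddy (array([ 567.8, -214.5,   -1.3]), 0.82)
side caddy_pink (array([549.3, 236.3,   4.2]), 0.54)
[ 504.3 -344.6  259.8]
```

View pics/w9.png

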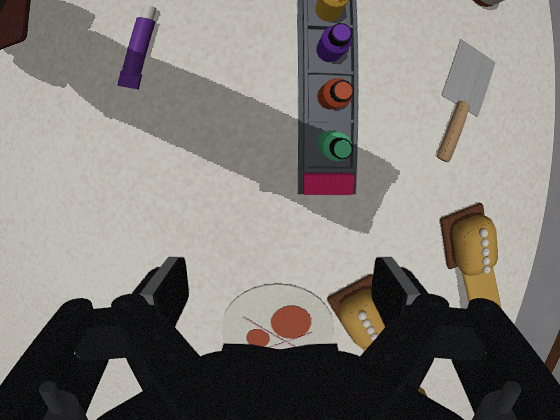

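View pics/s9.png

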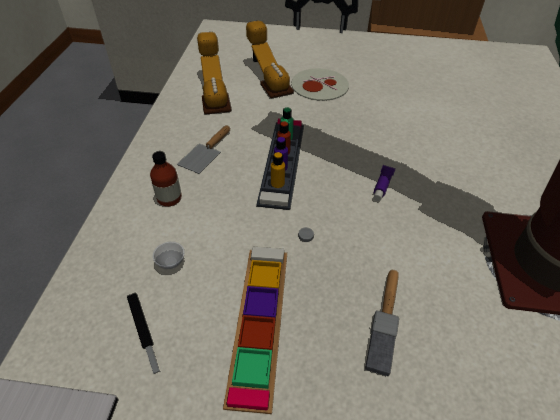

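All four bottles stand upright in their own compartments. From the pink end they run mint (wrist 338,147), copper (337,94), violet (335,42), gold (331,8), about 50, 106, 164 and 220 mm from the pink block. The gripper is clear of everything.

```bash
python3 -c "
from station import arm
print(arm.sign_off())"
```

```text
the job is handed in; nothing more can be done
None
```

All four bottles stand upright and released in the caddy, ordered mint, copper, violet, gold from the pink block as on the stand; the job is handed in at about 29 s on the clock, and sign-off returned no verdict.

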